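Spring pack on the assembly arbor

ROBOT

A 6-joint arm with a two-finger parallel gripper is mounted at the origin on the work surface. World frame = base frame: x ahead of the robot, y to its left, z up, the work surface at z = 0. Lengths are in m, angles in degrees, forces in N, time in s.
With the tool pointing down it reaches from about 0.4 to 0.825 m from the base axis. Payload 7 kg.
Tool frame: the origin (TCP) lies between the finger pads; the fingertips stand 22 mm ahead of it and the grasp point (between the pads) lies 3 mm ahead of it; z points along the fingers, y is the direction in which the jaws open and shut (so a half turn about z gives the same grasp; the last joint's range is limited). The gripper opens to 88 mm and grips with 3 to 60 N. Pads are 19 mm wide; open, the fingers measure 130 mm over their backs; the gripper's body (78 mm by 193 mm) begins 47 mm behind the grasp point.
Start: joints at [-56.488, 20.546, 0.682, 0, -70.136, -16.507], TCP at [0.197, -0.645, 0.249] pointing down, gripper open.
Joint ranges: [-176.03, 176.03], [-82.01, 121.73], [-58.28, 71.71], [-173.87, 95.51], [-174.79, -0.11], [-173.66, 173.66]. Speed limits (degrees/s): [136.94, 136.94, 172.46, 180, 180, 180].

INTERFACE

Orientations are given as [roll, pitch, yaw] about the fixed x, y, z axes, in that order (R = Rz(yaw) Ry(pitch) Rx(roll)).
In Python, from plant import telemetry, cams, r gives the robot as it stands.
- The arm moves only by the tool carry_out, never from a script. Its argument "commands" is one flat list of numbers, 5 for each row, row after row: the shift along the world's x, y, z as a fraction of full scale, then the turn about the world's z as a fraction of full scale, then the gripper's target within -1 to 1 (shut at 1, half-way at 0, fully open at -1). In form: [x, y, z, turn, claw, x, y, z, turn, claw, ...]. A call has 1 to 8 rows; each row shifts and turns the commanded pose from where the row before left it; what a row does not reach is not made up. Full scale, the value 1, is 0.04 m for a shift and 4 degrees for a turn. A row lasts 1/10 s, in which the tool goes at most 50 mm and 8.59 degrees, less where a joint would pass 70% of its speed; a pose out of reach is approached as far as the arm can. A call with a number of a shift or a turn outside -1 to 1 is refused whole. A call with a gripper value outside its range is refused whole. The fingers move at their own pace and stop on an object; "grip_force" is the grip in N (left out, the last holds). Time passes only in rows, so rows that do not move let the fingers close. It gives the time, the measured TCP pose, the force and the opening at its end, in the units of the state.
- telemetry.get_state(): the state, without advancing time (a new reading comes with each control period).
- cams.capture(name): name is "side" or "top" or "wrist"; returns a dict with "frame" (384x512x3 uint8, red, green, blue), "camera_matrix" (3x3 intrinsics, pixels), "k1" (the pictures are not rectified: a ray, as slopes to the right and down, at radius r is drawn at 1 + k1 r^2 times it, then the intrinsics apply), "camera_from_world" (4x4, takes a point from world to camera coordinates); the wrist camera has in their place "mount" (4x4, takes a point from camera to tool coordinates, whose origin is the TCP and whose axes are the flange's). Camera axes: x right, y down, z forward; pixel columns grow to the right and rows downward; lengths in m; the calibration is good to about 2 mm. A picture is of the moment at which its call begins: read the wrist's pose just before it. There is no depth.
- r.close_job(): hands the job in, once; it reports no verdict.
The state is a dict: "time_s": time; "joints": joint angles; "qd": joint speeds; "joint_torque": joint torques, N m; "tcp_pos": TCP position; "eef_rot": TCP orientation; "contact_force": force on the tool from outside, world axes, zero at the start; "moment": the same for the moment, N m; "gripper_width": finger opening in m.
Only numpy, scipy, OpenCV 4.12 (cv2) and the standard library are available. Lean on these libraries where they do the work, as an engineer would, in place of code of your own. Each camera call takes 0.05 s, during which the arm holds its last target. There are 200 camera calls.

TASK

Make up the spring pack: put the brass bush fully home in the recess of the pressure plate while the plate is still on the open table, and pile every conical spring washer on the arbor, each facing the opposite way to the one beneath it; use them as they lie, none needs turning over, and begin with whichever face lets you use them all. Then take plate and bush together as one unit and seat it over the arbor, bush upward, flat on top of the pile; the plate must never go over the arbor without its bush. A washer may get knocked aside while you work; leave the bottles, stapler, tape and glue stick where they stand.

Things in the scene. Friction and masses are not known exactly. Their poses are not given: they have to be found in the camera images.
- arbor_seat (a point): arbor fixture, fixed: aluminium base 130 x 110 x 12 mm, dark round pedestal 62 mm in diameter (80 at its foot) whose flat top, the seat, is 30 mm above the table; from it a bright steel arbor 26 mm in diameter rises 52 mm, the last 6 mm tapering to 18. Point: centre of the seat, on the axis; z up.
- washer_1_mid (a point): conical spring washer, dark steel, 60 mm outside, bore 30, 4 thick, 7.6 mm high over all, 66 g; crowned face has an orange band, hollow face is bare. Point at its centre; z axis out of the crowned face: z up = hollow down, orange seen from above, rim 0-4 mm high; z down = hollow up, rim 3.6-7.6 mm high. Alternated it adds 7.6 mm to the pile, nested only 4.7. May be absent.
- washer_2_mid (a point): conical spring washer, dark steel, 60 mm outside, bore 30, 4 thick, 7.6 mm high over all, 66 g; crowned face has an orange band, hollow face is bare. Point at its centre; z axis out of the crowned face: z up = hollow down, orange seen from above, rim 0-4 mm high; z down = hollow up, rim 3.6-7.6 mm high. Alternated it adds 7.6 mm to the pile, nested only 4.7. May be absent.
- washer_3_mid (a point): conical spring washer, dark steel, 60 mm outside, bore 30, 4 thick, 7.6 mm high over all, 66 g; crowned face has an orange band, hollow face is bare. Point at its centre; z axis out of the crowned face: z up = hollow down, orange seen from above, rim 0-4 mm high; z down = hollow up, rim 3.6-7.6 mm high. Alternated it adds 7.6 mm to the pile, nested only 4.7. May be absent.
- washer_4_mid (a point): conical spring washer, dark steel, 60 mm outside, bore 30, 4 thick, 7.6 mm high over all, 66 g; crowned face has an orange band, hollow face is bare. Point at its centre; z axis out of the crowned face: z up = hollow down, orange seen from above, rim 0-4 mm high; z down = hollow up, rim 3.6-7.6 mm high. Alternated it adds 7.6 mm to the pile, nested only 4.7. May be absent.
- washer_5_mid (a point): conical spring washer, dark steel, 60 mm outside, bore 30, 4 thick, 7.6 mm high over all, 66 g; crowned face has an orange band, hollow face is bare. Point at its centre; z axis out of the crowned face: z up = hollow down, orange seen from above, rim 0-4 mm high; z down = hollow up, rim 3.6-7.6 mm high. Alternated it adds 7.6 mm to the pile, nested only 4.7. May be absent.
- washer_6_mid (a point): conical spring washer, dark steel, 60 mm outside, bore 30, 4 thick, 7.6 mm high over all, 66 g; crowned face has an orange band, hollow face is bare. Point at its centre; z axis out of the crowned face: z up = hollow down, orange seen from above, rim 0-4 mm high; z down = hollow up, rim 3.6-7.6 mm high. Alternated it adds 7.6 mm to the pile, nested only 4.7. May be absent.
- plate_mid (a point): pressure plate: bright grey metal disc, 60 mm outside, 16 mm high, about 0.2 kg, lying with its recess upward: recess 47 mm in diameter and 10 mm deep with a bevelled mouth, and a through bore of 30 mm in its 6 mm floor. Point at its centre, half-way up (8 mm above its underside); z up out of the recess.
- bush_mid (a point): guide bush: plain brass-coloured tube, 43 mm outside, 31 mm bore, 34 mm tall, about 0.2 kg, standing upright, foot bevelled. Point at its centre, half-way up (17 mm); z up. Home in the plate's recess this point is 15 mm above plate_mid and the bush stands 24 mm proud of the plate. It is only loosely held there: lifted by itself it comes out, while the plate lifts both.
- tea_bottle_mid (a point): bystander: amber tea bottle with white cap, 66 mm diameter, 190 mm tall; point on its middle line, 95 mm up.
- spray_bottle_mid (a point): bystander: clear spray bottle with a white trigger head, 68 mm diameter, 171 mm tall; point on its middle line, 70 mm up.
- tape_roll_mid (a point): bystander: yellow tape roll lying flat, 80 mm diameter, 24 mm high; point on its middle line, 12 mm up.
- stapler_mid (a point): bystander: blue and black stapler, 135 x 36 x 56 mm; point on its middle line, 25 mm up.
- glue_stick_mid (a point): bystander: standing yellow glue stick with blue cap, 29 mm diameter, 98 mm tall; point on its middle line, 49 mm up.
Not all that is in view belongs to the job. What is shaped like the part that bears washer_6_mid but pink is not meant. Leave any purple look-alike of the part that bears washer_3_mid alone.

How it is judged:
By the outcome, as a careful person would: the job done as asked, in the order asked, and still so for the second after the job is handed in, with the robot touching nothing.
Of washer_1, washer_3, washer_5 only 2 to 3 are there at a start; the rules pass over those that are not, and their reading is None.
Of washer_2, washer_4, washer_6 only 2 to 3 are there at a start; the rules pass over those that are not, and their reading is None.
At some moment in a run one of washer_1, washer_2, washer_3, washer_4, washer_5, washer_6 may be knocked a few centimetres aside while the robot is not near it.
It also fails if it takes over 210 s, if anything falls off the work surface, if the arm or the gripper's body presses on something with over 40 N, if the wrist force passes 120 N, or if a joint passes its speed limit or range.

## Working session

There is one attempt and no reset: what is moved stays moved. The work goes in short steps, Python scripts to look and compute and a tool call to move; the robot and the scene stay as the last step left them, time stands still between calls to the robot, and variables do not carry over. Pictures are saved under pics/ and viewed, about 12 in all and at most 16, crops included, and the job is handed in when it is done.

Besides the shell and the picture viewer there is one more tool, called after "Call:" in YAML: its name, and indented under it one key for each argument. carry_out: Moves the arm, as the interface text tells. Shift numbers are shares of 0.04 m and turn numbers shares of 4 degrees, none past 1 either way. Its arguments: {"type":"object","properties":{"commands":{"type":"array"},"grip_force":{"type":"number"}},"required":["commands"]}

```bash
mkdir -p pics; ls
python3 - <<'E'
from plant import telemetry, cams, r
import cv2,numpy as np
print(telemetry.get_state())
for n in ("top","side"):
    d=cams.capture(n); print(n,d["camera_matrix"],d["k1"],d["camera_from_world"])
    cv2.imwrite(f"pics/{n}0.png",cv2.resize(d["frame"][:,:,::-1],(800,600),interpolation=cv2.INTER_CUBIC))
    np.save(f"{n}0.npy",d["frame"])
d=cams.capture("wrist");print(d["camera_matrix"],d["k1"],d["mount"])
E
```

```text
pics
{'time_s': 0.0, 'joints': array([-5.64864312e+01,  2.05912456e+01,  6.32991179e-01, -1.99479691e-02,
       -7.01347068e+01, -1.65051828e+01]), 'qd': array([-0.14412515,  0.0044422 ,  0.00752881,  0.0835739 , -0.03378527,
       -0.05754174]), 'joint_torque': array([ 1.10818610e-04, -5.82724214e+01,  2.93062305e+01,  6.99745148e+00,
        7.05741797e-03, -1.54878280e-04]), 'tcp_pos': array([ 0.19726951, -0.6450564 ,  0.24761938]), 'eef_rot': array([ 1.79905541e+02, -8.43348829e-03, -1.62998401e+02]), 'contact_force': array([-0.10349578,  0.3441403 ,  0.54981835]), 'moment': array([ 0.00903619, -0.00646773,  0.00351166]), 'gripper_width': 0.08776777187775431}
top [[436.09917738   0.         252.21699668]
 [  0.         436.09917738 187.82180927]
 [  0.           0.           1.        ]] -0.1150345327618718 [[ 0.00725413 -0.99992609  0.0097571  -0.02587763]
 [-0.98369388 -0.00888918 -0.17963112  0.57517978]
 [ 0.17970458 -0.00829493 -0.98368565  1.21797308]
 [ 0.          0.          0.          1.        ]]
side [[468.8291642    0.         260.73009105]
 [  0.         468.8291642  196.78419101]
 [  0.           0.           1.        ]] 0.007855959834708897 [[-0.82419802 -0.56599666 -0.01858531  0.44538541]
 [-0.42751813  0.64339931 -0.63503194  0.29620135]
 [ 0.37138373 -0.51544651 -0.77226227  1.24817019]
 [ 0.          0.          0.          1.        ]]
[[287.98833246   0.         256.60510749]
 [  0.         287.98833246 191.18877917]
 [  0.           0.           1.        ]] -0.057570288494155096 [[ 4.22824520e-04 -9.65821299e-01 -2.59208488e-01  6.97272680e-02]
 [ 9.99999521e-01  6.37306003e-04 -7.43414678e-04 -4.38462937e-05]
 [ 8.83200856e-04 -2.59208049e-01  9.65821105e-01 -1.35513762e-01]
 [ 0.00000000e+00  0.00000000e+00  0.00000000e+00  1.00000000e+00]]
```

View pics/top0.png

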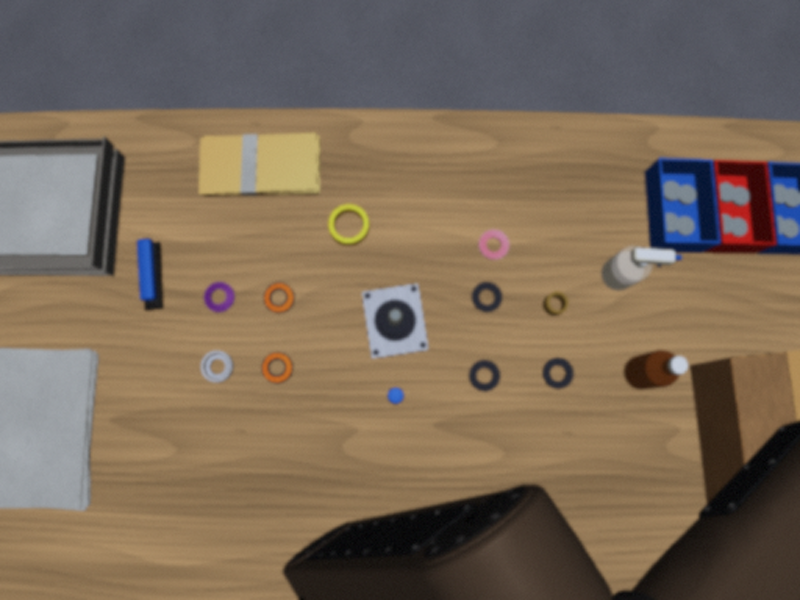

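View pics/side0.png

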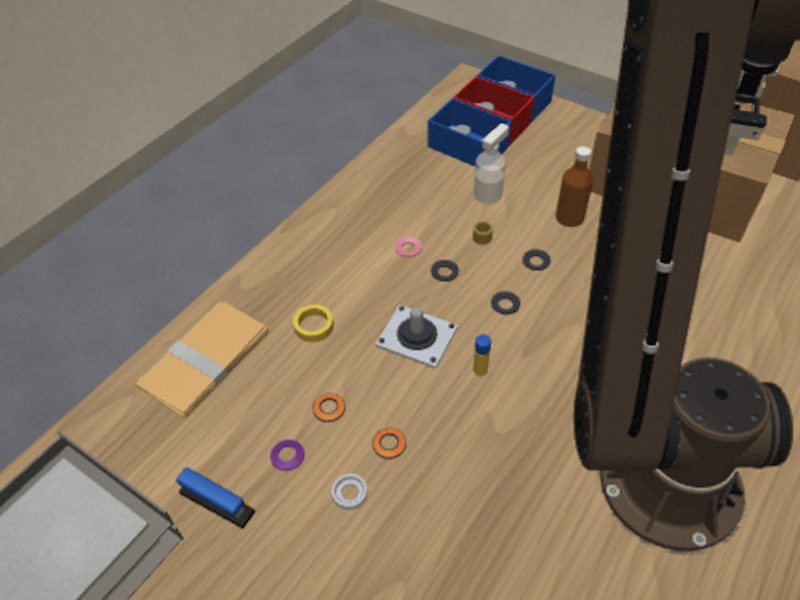

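Top view: orange‑up washers at (279,297) and (277,367), three hollow‑up ones at (487,297), (484,375) and (558,373). The plate is at (217,366), the bush at (555,303) and the arbor at (395,320). The decoys are purple (219,297) and pink (494,244). The side view agrees. With 3 hollow‑up and 2 crowned‑up washers, the pile must start and end hollow‑up.

```bash
cat > h.py <<'E'
import cv2,numpy as np
from scipy.spatial.transform import Rotation as R
from plant import telemetry, cams, r
def cap(n):
    s=telemetry.get_state(); d=cams.capture(n)
    if n=="wrist":
        T=np.eye(4);T[:3,:3]=R.from_euler("xyz",s["eef_rot"],degrees=True).as_matrix();T[:3,3]=s["tcp_pos"]
        d["W"]=T@d["mount"]
    else: d["W"]=np.linalg.inv(d["camera_from_world"])
    d["s"]=s; return d
def ray(d,uv,z):
    p=cv2.undistortPoints(np.float64(uv).reshape(-1,1,2),d["camera_matrix"],np.array([d["k1"],0,0,0.])).reshape(-1,2)
    v=np.c_[p,np.ones(len(p))]@d["W"][:3,:3].T; c=d["W"][:3,3]
    return (c+v*((z-c[2])/v[:,2])[:,None])[:,:2]
def pix(d,P):
    C=np.linalg.inv(d["W"]); rv=cv2.Rodrigues(C[:3,:3])[0]
    return cv2.projectPoints(np.float64(P).reshape(-1,1,3),rv,C[:3,3],d["camera_matrix"],np.array([d["k1"],0,0,0.]))[0].reshape(-1,2)
def circ(pts):
    # circle fit to xy points
    A=np.c_[2*pts,np.ones(len(pts))]; s=np.linalg.lstsq(A,(pts**2).sum(1),rcond=None)[0]
    return s[:2],np.sqrt(s[2]+s[0]**2+s[1]**2)
def blob(d,mask,z,near=None,rmax=.05,out=True):
    """outer contours in mask -> plane z -> circle fit; list of (xy,r,area)"""
    res=[]
    for c in cv2.findContours(mask.astype(np.uint8),cv2.RETR_EXTERNAL,cv2.CHAIN_APPROX_NONE)[0]:
        if len(c)<20: continue
        p=ray(d,c.reshape(-1,2),z); xy,rr=circ(p); 
        if near is not None and np.hypot(*(xy-near))>rmax: continue
        q=p-xy; res.append((xy.round(4),round(float(rr),4),len(c),round(float(np.std(np.hypot(*q.T))),4)))
    return res
def hsv(d): return cv2.cvtColor(d["frame"],cv2.COLOR_RGB2HSV)
def orange(d):
    h=hsv(d); return (((h[...,0]<12)&(h[...,1]>180)&(h[...,2]>120)))
def dark(d,t=75): return hsv(d)[...,2]<t
E
python3 - <<'E'
from h import *
d=cap("top")
print("orange",blob(d,orange(d),.003)); print("dark",[b for b in blob(d,dark(d),.006) if b[1]<.06])
px={"plate":(217,366,.016),"bush":(555,301,.034),"glue":(395,395,.098),"arbor":(395,315,.082),"ped":(396,320,.03),"tea":(677,364,.19),"spraybase":(617,275,.05),"purple":(219,297,.003),"pink":(494,244,.003),"stapler":(150,273,.03),"tape":(349,224,.02)}
h=hsv(d)
for k,(u,v,z) in px.items():
    print(k,ray(d,(u*.64,v*.64),z)[0].round(3),h[int(v*.64),int(u*.64)])
s=cap("side")
for k,(u,v,z) in {"plate":(349,490,.014),"bush":(483,228,.034),"arbor":(417,313,.082),"glue":(483,341,.098)}.items(): print(k,ray(s,(u*.64,v*.64),z)[0].round(3))
E
```

```text
orange [(array([ 0.7347, -0.7254]), 0.0402, 125, 0.0105), (array([ 0.8291, -0.723 ]), 0.0234, 47, 0.0092), (array([ 0.8105, -0.7178]), 0.0638, 29, 0.0014)]
dark [(array([ 0.4281, -0.193 ]), 0.0263, 50, 0.0007), (array([ 0.443 , -0.5511]), 0.0114, 23, 0.0035), (array([ 0.433 , -0.3346]), 0.0266, 52, 0.0008), (array([ 0.4337, -0.4994]), 0.0292, 64, 0.007), (array([ 0.5328, -0.0225]), 0.035, 67, 0.0008), (array([ 0.5798, -0.2003]), 0.0263, 49, 0.0008), (array([0.6118, 0.4788]), 0.0539, 99, 0.0131), (array([ 0.8468, -0.8494]), 0.025, 53, 0.0083)]
plate [0.439 0.313] [ 17 105 153]
bush [ 0.567 -0.328] [ 16 106 147]
glue [ 0.386 -0.024] [109 186 203]
arbor [ 0.53  -0.023] [103  36 148]
ped [ 0.529 -0.025] [ 99  21 120]
tea [ 0.435 -0.494] [108  24 216]
spraybase [ 0.615 -0.446] [ 17  18 126]
purple [0.574 0.319] [ 17 104 144]
pink [ 0.685 -0.218] [ 16 105 156]
stapler [0.615 0.45 ] [110 200 167]
tape [0.718 0.067] [ 17 105 156]
plate [0.438 0.322]
bush [ 0.561 -0.323]
arbor [ 0.526 -0.014]
glue [ 0.383 -0.015]
```

Call:
carry_out:
  commands: [0,0,1,1,-1,0,0,1,1,-1,0.58,0.5,0,1,-1,0.58,0.5,0,1,-1,0.58,0.5,0,1,-1,0.58,0.5,0,1,-1,0.58,0.5,0,1,-1,0.58,0.5,0,1,-1]

```text
time_s: 1.05
tcp_pos: [0.3374, -0.5245, 0.3285]
eef_rot: [180.0, 0.0, -130.8]
contact_force: [-0.8, -0.5, 0.1]
gripper_width: 0.0875
```

Call:
carry_out:
  commands: [0.58,0.5,0,1,-1,0.58,0.5,0,1,-1,0.58,0.5,0,1,-1,0.58,0.5,0,1,-1,0.58,0.5,0,1,-1,0.58,0.5,0,1,-1,0.58,0.5,0,1,-1,0.58,0.5,0,1,-1]

```text
time_s: 1.85
tcp_pos: [0.523, -0.3645, 0.3286]
eef_rot: [180.0, 0.0, -98.8]
contact_force: [-0.2, -1.4, -0.2]
gripper_width: 0.0878
```

Call:
carry_out:
  commands: [0.58,0.5,0,1,-1,0.58,0.5,0,1,-1,0,0,-1,0.25,-1,0,0,-1,0,-1,0,0,-1,0,-1,0,0,0,0,-1,0,0,0,0,-1]

```text
time_s: 2.55
tcp_pos: [0.5687, -0.3258, 0.2092]
eef_rot: [179.9, -0.0, -90.0]
contact_force: [-0.3, -0.6, 1.0]
gripper_width: 0.0873
```

Run:
```python
from h import *
d=cap("wrist"); print(d["s"]["tcp_pos"],d["s"]["eef_rot"]); print(pix(d,[.567,-.328,.034]))
cv2.imwrite("pics/w1.png",d["frame"][:,:,::-1]); np.save("w1.npy",d["frame"])
```

```text
[ 0.56871682 -0.32580234  0.20915603] [ 1.79935254e+02 -3.31906168e-02 -8.99701585e+01]
[[257.94817927 177.61647353]]
```

View pics/w1.png

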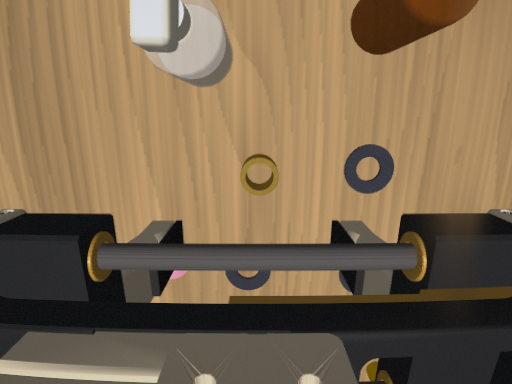

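Picture 3: the bush is at (259,173), clear of the spray bottle, with a dark washer at (369,168).

```bash
cat >> h.py <<'E'
def brass(d):
    h=hsv(d); return (h[...,0]>17)&(h[...,0]<32)&(h[...,1]>150)&(h[...,2]>40)
def E(d,mask,z,near,rng=.05,f=lambda b:True):
    print([b for b in blob(d,mask,z,np.array(near),rng)])
E
python3 - <<'E'
from h import *
d=cap("wrist"); h=hsv(d)
print(h[165:190:4,243],h[172,238:284:5], h[160,200])
m=brass(d); n,l,st,ce=cv2.connectedComponentsWithStats(m.astype(np.uint8)); print([(st[i],ce[i]) for i in range(1,n) if st[i][4]>60])
E(d,m,.034,(.567,-.328)); E(d,dark(d),.0076,(.43,-.33))
E
```

```text
[[ 17 112 161]
 [ 22 169 157]
 [ 21 164 151]
 [ 22 163 156]
 [ 21 163 153]
 [ 18 127 168]
 [ 17 111 174]] [[ 17 110 193]
 [ 22 166 154]
 [ 17 116 161]
 [ 17 111 174]
 [ 17 110 169]
 [ 17 109 168]
 [ 17 108 174]
 [ 20 150 117]
 [ 21 170 153]
 [ 17 109 177]] [ 16 111 188]
[(array([242, 155,  38,  40, 794], dtype=int32), array([260.26322418, 175.68891688])), (array([ 87, 231,  28,  51, 662], dtype=int32), array([ 97.71903323, 256.22809668])), (array([400, 232,  27,  50, 660], dtype=int32), array([415.50909091, 256.19242424])), (array([ 229,  287,  283,   17, 2505], dtype=int32), array([381.81037924, 296.78962076])), (array([367, 361,  11,  21, 157], dtype=int32), array([372.21019108, 370.07643312])), (array([377, 370,  16,  14, 144], dtype=int32), array([383.86111111, 376.71527778]))]
[(array([ 0.5658, -0.3311]), 0.0215, 111, 0.0008)]
[(array([ 0.4343, -0.3334]), 0.029, 135, 0.0005)]
```

Call:
carry_out:
  commands: [-0.07,-0.13,-1,0,-1,0,0,-1,0,-1,0,0,-1,0,-1,0,0,-1,0,-1,0,0,-0.36,0,-1,0,0,0,0,-1]
  grip_force: 30

```text
time_s: 3.25
tcp_pos: [0.5657, -0.3308, 0.0338]
eef_rot: [179.9, 0.0, -90.0]
contact_force: [-0.1, -0.1, 0.9]
gripper_width: 0.0874
```

Call:
carry_out:
  commands: [0,0,0,0,1,0,0,0,0,1,0,0,0,0,1,0,0,0,0,1,0,0,0,0,1,0,0,0,0,1,0,0,0,0,1,0,0,0,0,1]

```text
time_s: 4.05
tcp_pos: [0.5659, -0.3307, 0.0344]
eef_rot: [-180.0, -0.0, -90.0]
contact_force: [-0.9, 0.7, 1.9]
gripper_width: 0.0418
```

Gripped (41.8 mm). Next: lift, then travel just past the plate.

Call:
carry_out:
  commands: [0,0,1,0,1,0,0,1,0,1,0,0,1,0,1,0,0,1,0,1,-0.18,1,0.25,0,1,-0.18,1,0,0,1,-0.18,1,0,0,1,-0.18,1,0,0,1]

```text
time_s: 4.85
tcp_pos: [0.536, -0.1693, 0.2036]
eef_rot: [180.0, 0.0, -90.0]
contact_force: [0.5, 0.5, -2.6]
gripper_width: 0.0413
```

Call:
carry_out:
  commands: [-0.18,1,0,0,1,-0.18,1,0,0,1,-0.18,1,0,0,1,-0.18,1,0,0,1,-0.18,1,0,0,1,-0.18,1,0,0,1,-0.18,1,0,0,1,-0.18,1,0,0,1]

```text
time_s: 5.65
tcp_pos: [0.4784, 0.1507, 0.2039]
eef_rot: [180.0, -0.0, -90.0]
contact_force: [1.1, 0.5, -2.9]
gripper_width: 0.0413
```

Call:
carry_out:
  commands: [-0.18,1,0,0,1,-0.18,1,0,0,1,-0.18,1,0,0,1,-0.18,1,0,0,1,-0.18,1,0,0,1,-0.18,1,0,0,1,0,0,0,0,1,0,0,0,0,1]

```text
time_s: 6.45
tcp_pos: [0.4354, 0.3898, 0.2031]
eef_rot: [179.9, -0.1, -89.9]
contact_force: [-0.3, -0.1, -2.0]
gripper_width: 0.0412
```

Run:
```python
from h import *
d=cap("wrist"); print(d["s"]["tcp_pos"],d["s"]["eef_rot"],d["s"]["gripper_width"]); print(pix(d,[.4385,.316,.016]))
cv2.imwrite("pics/w2.png",d["frame"][:,:,::-1]); np.save("w2.npy",d["frame"])
h=hsv(d);m=(h[...,1]<40)&(h[...,2]>90); E(d,m,.016,(.4385,.316)); print(d["W"][:3,3])
```

```text
[0.43536176 0.38980184 0.20306981] [ 1.79921678e+02 -9.10511703e-02 -8.99140137e+01] 0.04124944601451044
[[253.57609896 110.86357825]]
[(array([0.4408, 0.3185]), 0.0291, 154, 0.0003)]
[0.43541113 0.32043758 0.33869363]
```

View pics/w2.png

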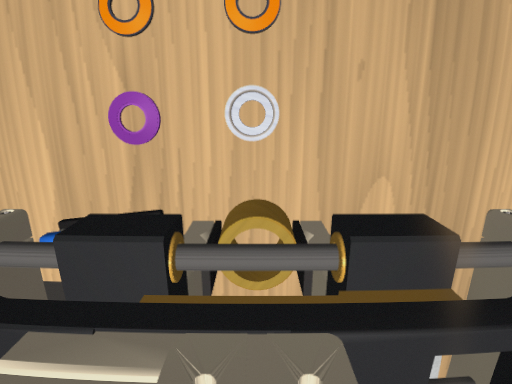

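Picture 4: the plate sits at (252,113) with its recess up, and the bush is held at (258,230). I'll check the bush's centre in the grip.

Run:
```python
from h import *
d=cap("wrist"); m=brass(d)[190:260]
c=[(u,190+np.argmax(m[:,u])) for u in range(226,292) if m[:,u].any()]
s=d["s"]["tcp_pos"]
for z in (.166,.170):
    xy,rr=circ(ray(d,c,z)); print(z,xy-s[:2],rr)
print("move",np.array([.4408,.3185])-s[:2], (np.array([.4408,.3185])-s[:2])/.04)
```

```text
0.166 [-0.00033803  0.00374998] 0.02173755537936437
0.17 [-0.00033102  0.00205797] 0.021234586974491973
move [ 0.00518328 -0.07048888] [ 0.12958206 -1.76222207]
```

Call:
carry_out:
  commands: [0.14,-0.82,0,0,1,0,-1,0,0,1,0,0,-1,0,1,0,0,-1,0,1,0,0,-1,0,1,0,0,-0.68,0,1,0,0,0,0,1,0,0,0,0,1]

```text
time_s: 7.35
tcp_pos: [0.4422, 0.3159, 0.0575]
eef_rot: [180.0, -0.0, -90.0]
contact_force: [0.5, 1.2, -1.4]
gripper_width: 0.042
```

Call:
carry_out:
  commands: [0,0,-0.1,0,1,0,0,0,0,1]

```text
time_s: 7.55
tcp_pos: [0.4424, 0.3171, 0.0543]
eef_rot: [-179.9, 0.1, -90.0]
contact_force: [-0.4, 0.1, -2.2]
gripper_width: 0.0413
```

Call:
carry_out:
  commands: [0,0,-0.08,0,1,0,0,0,0,1]

```text
time_s: 7.75
tcp_pos: [0.4418, 0.3166, 0.0501]
eef_rot: [-180.0, 0.0, -90.0]
contact_force: [0.5, 0.7, -2.9]
gripper_width: 0.0417
```

Call:
carry_out:
  commands: [0,0,-0.05,0,1,0,0,0,0,1]

```text
time_s: 7.95
tcp_pos: [0.4417, 0.3165, 0.0477]
eef_rot: [180.0, -0.0, -90.0]
contact_force: [0.8, -0.0, -2.8]
gripper_width: 0.0417
```

Call:
carry_out:
  commands: [0,0,-0.07,0,1,0,0,0,0,1]

```text
time_s: 8.15
tcp_pos: [0.4416, 0.3164, 0.0446]
eef_rot: [180.0, -0.0, -90.0]
contact_force: [0.0, -0.3, -2.7]
gripper_width: 0.0414
```

Call:
carry_out:
  commands: [0,0,-0.07,0,1,0,0,0,0,1]

```text
time_s: 8.35
tcp_pos: [0.4416, 0.3163, 0.0417]
eef_rot: [180.0, -0.0, -90.0]
contact_force: [0.4, 0.6, -2.3]
gripper_width: 0.0411
```

Call:
carry_out:
  commands: [0,0,-0.05,0,1,0,0,0,0,1]

```text
time_s: 8.55
tcp_pos: [0.4419, 0.3166, 0.0403]
eef_rot: [-180.0, 0.0, -90.0]
contact_force: [-0.7, 0.3, 0.6]
gripper_width: 0.0415
```

Call:
carry_out:
  commands: [0,0,0,0,-1,0,0,0,0,-1,0,0,0,0,-1,0,0,0,0,-1,0,0,0,0,-1,0,0,0,0,-1]

```text
time_s: 9.15
tcp_pos: [0.4418, 0.3165, 0.0402]
eef_rot: [-180.0, -0.0, -90.0]
contact_force: [0.1, -0.2, 0.5]
gripper_width: 0.0838
```

Call:
carry_out:
  commands: [0,0,1,0,-1,0,0,1,0,-1,0,0,1,0,-1,0,0,1,0,-1,0,1,0,0,-1,0,0.75,0,0,-1,0,0,0,0,-1,0,0,0,0,-1]

```text
time_s: 9.95
tcp_pos: [0.4414, 0.3867, 0.1997]
eef_rot: [180.0, -0.0, -89.9]
contact_force: [0.4, -0.9, -1.2]
gripper_width: 0.0879
```

Run:
```python
from h import *
d=cap("wrist"); print(d["s"]["tcp_pos"],d["s"]["gripper_width"])
h=hsv(d);m=brass(d)
E(d,m,.040,(.4408,.3185));E(d,((h[...,1]<40)&(h[...,2]>90)),.016,(.4408,.3185))
print(pix(d,[.4408,.3185,.016]))
cv2.imwrite("pics/w3.png",cv2.resize(d["frame"][40:200,150:360,::-1],None,fx=3,fy=3,interpolation=cv2.INTER_CUBIC))
for z,near in ((.004,(.574,.204)),(.004,(.438,.204))): E(d,orange(d),z,near)
```

```text
[0.44139751 0.38674879 0.19967527] 0.08793846666461967
[(array([0.4417, 0.3182]), 0.0203, 121, 0.0003)]
[(array([0.4408, 0.3186]), 0.0291, 154, 0.0003)]
[[257.10487058 115.98862885]]
[]
[]
```

View pics/w3.png

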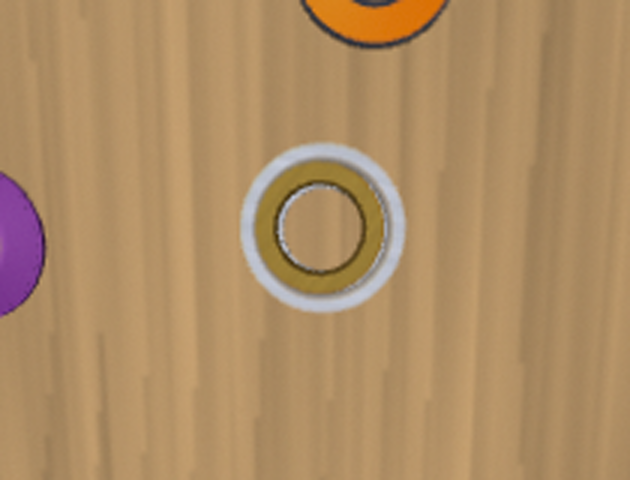

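Picture 5: the bush is home and centred, and the force came on exactly at floor height. Next I'll look down on the arbor.

Call:
carry_out:
  commands: [0.25,-0.95,0,0,-1,0.25,-0.95,0,0,-1,0.25,-0.95,0,0,-1,0.25,-0.95,0,0,-1,0.25,-0.95,0,0,-1,0.25,-0.95,0,0,-1,0.25,-0.95,0,0,-1,0.25,-0.95,0,0,-1]

```text
time_s: 10.8
tcp_pos: [0.5214, 0.0801, 0.2003]
eef_rot: [-180.0, 0.0, -90.0]
contact_force: [0.7, -0.8, 0.0]
gripper_width: 0.0875
```

Call:
carry_out:
  commands: [0.25,-0.95,0,0,-1,0,0,0,0,-1,0,0,0,0,-1]

```text
time_s: 11.1
tcp_pos: [0.5313, 0.0429, 0.2001]
eef_rot: [180.0, -0.0, -90.2]
contact_force: [0.5, 0.4, 0.0]
gripper_width: 0.0875
```

Run:
```python
from h import *
d=cap("wrist"); print(d["s"]["tcp_pos"],d["W"][:3,3])
h=hsv(d); c=pix(d,[.529,-.022,.082])[0]; print(c)
u,v=c.astype(int); print(h[v,u-75:u+75:5,2]); print(h[v-75:v+75:5,u,2])
cv2.imwrite("pics/w4.png",cv2.resize(d["frame"][:220,100:420,::-1],None,fx=2,fy=2))
for t in (60,75,90): E(d,dark(d,t),.03,(.53,-.02))
```

```text
[0.53134733 0.04293205 0.20007546] [ 0.530949   -0.02664407  0.33559163]
[259.01132872 120.14717024]
[175 176 167 204 206 206 211 149  68  71  70  71 121 163 164 164 161  87
  69  68  70  69 207 210 210 209 202 180 182 171]
[168 170 172 173 175 203 209 210  68  71  68  68  67 108 160 164 163 161
  99  69  70  70  69 209 209 183 172 173 181 182]
[]
[(array([ 0.5318, -0.0202]), 0.0366, 204, 0.0003)]
[(array([ 0.5317, -0.0203]), 0.0369, 204, 0.0003)]
```

View pics/w4.png

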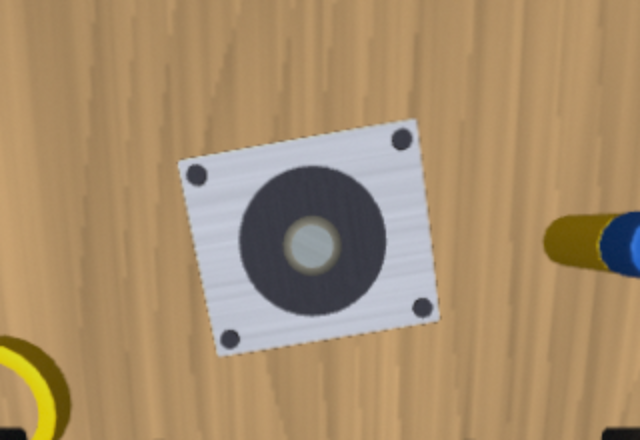

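Picture 6: the arbor top is at crop (311,245), which is full-frame (256,122), inside the dark pedestal foot. Now to compute its axis.

Run:
```python
from h import *
d=cap("wrist"); h=hsv(d)
E(d,dark(d,80),.012,(.53,-.02))
roi=np.zeros(h.shape[:2],bool); roi[95:150,228:288]=1
m=(h[...,2]>105)&roi; E(d,m,.076,(.53,-.02)); 
m2=cv2.morphologyEx(((h[...,2]>90)&(h[...,1]<25)&roi).astype(np.uint8),cv2.MORPH_OPEN,np.ones((3,3))); print(h[122,226:290:3]); 
for t in (20,25,30,35): E(d,(h[...,1]<t)&(h[...,2]>140)&roi,.082,(.53,-.02))
```

```text
[(array([ 0.5317, -0.02  ]), 0.0389, 204, 0.0003)]
[(array([5.075e-01, 5.000e-04]), 0.0042, 30, 0.0013), (array([ 0.5326, -0.0202]), 0.0107, 70, 0.0002)]
[[115  43  71]
 [117  40  70]
 [117  38  67]
 [120  40  71]
 [117  34  68]
 [135   7  73]
 [ 23  25 123]
 [ 99  21 161]
 [ 98  19 158]
 [ 97  21 158]
 [ 99  22 164]
 [ 96  22 162]
 [101  22 163]
 [101  22 165]
 [ 25  27 103]
 [117  41  69]
 [117  36  70]
 [120  43  65]
 [117  41  68]
 [117  37  69]
 [120  36  70]
 [117  38  68]]
[(array([ 0.5328, -0.0211]), 0.0074, 38, 0.0004)]
[(array([5.076e-01, 3.000e-04]), 0.0036, 26, 0.0011), (array([ 0.5321, -0.0199]), 0.0087, 59, 0.0003)]
[(array([5.076e-01, 3.000e-04]), 0.0036, 26, 0.0011), (array([ 0.5321, -0.0199]), 0.0087, 59, 0.0003)]
[(array([5.076e-01, 3.000e-04]), 0.0036, 26, 0.0011), (array([ 0.5321, -0.0199]), 0.0087, 59, 0.0003)]
```

Call:
carry_out:
  commands: [-0.2,-1,0,0,-1,-0.2,-1,0,0,-1,-0.2,-1,0,0,-1,-0.2,-1,0,0,-1,0,0,0,0,-1,0,0,0,0,-1]

```text
time_s: 11.8
tcp_pos: [0.4997, -0.1154, 0.2003]
eef_rot: [-180.0, 0.0, -90.0]
contact_force: [-0.6, 0.1, 0.8]
gripper_width: 0.0872
```

Run:
```python
from h import *
d=cap("wrist"); print(d["s"]["tcp_pos"],d["W"][:3,3])
for p in ((.428,-.193),(.580,-.2),(.434,-.3334)): E(d,dark(d),.0076,p)
```

```text
[ 0.49965085 -0.11536033  0.20027068] [ 0.49933831 -0.18495267  0.33577866]
[(array([ 0.4288, -0.1911]), 0.0289, 150, 0.0003)]
[(array([ 0.5798, -0.1977]), 0.0288, 154, 0.0004)]
[]
```

Call:
carry_out:
  commands: [-0.9,-0.95,0,0,-1,-0.87,-0.95,-0.4,0,-1,0,0,-1,0,-1,0,0,-1,0,-1,0,0,-1,0,-1,0,0,-1,0,-1,0,0,0,0,-1]

```text
time_s: 12.55
tcp_pos: [0.4339, -0.1857, 0.0236]
eef_rot: [179.9, -0.0, -89.8]
contact_force: [0.1, 0.1, 0.5]
gripper_width: 0.0875
```

Call:
carry_out:
  commands: [0,0,0,0,1,0,0,0,0,1,0,0,0,0,1,0,0,0,0,1,0,0,0,0,1,0,0,0,0,1]

```text
time_s: 13.15
tcp_pos: [0.4333, -0.1869, 0.0256]
eef_rot: [-180.0, 0.0, -90.0]
contact_force: [-0.8, 1.1, 1.1]
gripper_width: 0.057
```

The 50 mm-per-row cap left me 4 mm short in y, so I'll regrip centred.

Call:
carry_out:
  commands: [0,0,0,0,0.1,0,0,0,0,0.1,0,-0.1,-0.04,0,-0.6,0,0,0,0,-0.6,0,0,0,0,1,0,0,0,0,1,0,0,0,0,1,0,0,0,0,1]

```text
time_s: 13.95
tcp_pos: [0.4331, -0.191, 0.0237]
eef_rot: [180.0, 0.0, -90.0]
contact_force: [0.3, -0.0, -0.3]
gripper_width: 0.0568
```

Call:
carry_out:
  commands: [0,0,0,0,1,0,0,0,0,1,0,0,1,0,1,0,0,1,0,1,0,0,1,0,1,0,0,0,0,1,0,0,0,0,1]

```text
time_s: 14.65
tcp_pos: [0.4336, -0.1909, 0.1448]
eef_rot: [-179.8, 0.0, -90.0]
contact_force: [0.2, 0.1, -1.8]
gripper_width: 0.0565
```

Run:
```python
from h import *
d=cap("wrist"); s=d["s"]; print(s["tcp_pos"],s["gripper_width"],s["contact_force"])
cv2.imwrite("pics/w5.png",d["frame"][:,:,::-1])
```

```text
[ 0.4335732  -0.19089283  0.144759  ] 0.0564513404960973 [ 0.1673315   0.13384372 -1.83012051]
```

View pics/w5.png

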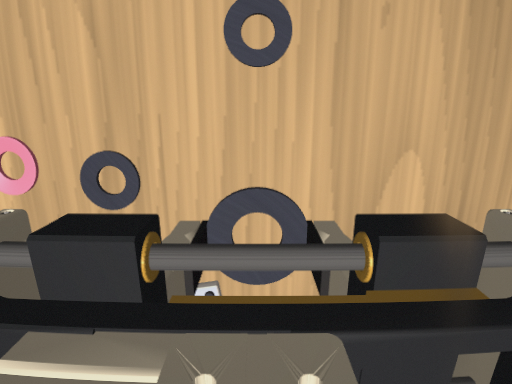

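Picture 7: the washer is held level, centred at about (257,235). I'll measure its offset from the TCP by arc fit.

```bash
cat >> h.py <<'E'
def held(zoff,kind="dark",c0=(.532,-.020)):
    d=cap("wrist"); s=d["s"]["tcp_pos"]; m=(dark(d) if kind=="dark" else orange(d)|dark(d))
    m=cv2.morphologyEx(m.astype(np.uint8),cv2.MORPH_OPEN,np.ones((3,3)))[165:245]
    c=[(u,165+np.argmax(m[:,u])) for u in range(222,293) if m[:,u].any()]
    xy,rr=circ(ray(d,c,s[2]+zoff)); o=xy-s[:2]
    print("tcp",s.round(4),"offset",o.round(4),"r",round(float(rr),4),"w",round(d["s"]["gripper_width"],4),"-> move units to arbor",((np.array(c0)-[0,o[1]]-s[:2])/.04).round(2))
E
python3 -c "
from h import *
held(-.0237+.0056)"
```

```text
tcp [ 0.4328 -0.1908  0.1436] offset [-1.000e-04 -1.845e-01] r 0.188 w 0.0569 -> move units to arbor [2.48 8.88]
```

```bash
python3 - <<'E'
from h import *
d=cap("wrist"); h=hsv(d); print(h[180:195,257,2],h[180:200,235,2]); m=dark(d)[165:245]; print([165+int(np.argmax(m[:,u])) for u in range(222,293,5)])
E
sed -i 's/m=cv2.morphologyEx(m.astype(np.uint8),cv2.MORPH_OPEN,np.ones((3,3)))\[165:245\]/m=m[165:245]/' h.py; python3 -c "
from h import *
held(-.0237+.0056)"
```

```text
[206 204 205 203 204 204 177  67  52  78  79  78  77  78  77] [200 200 200 202 201 201 201 201 200 199 191 142  47  64  78  78  79  78
  78  79]
[200, 196, 193, 191, 190, 188, 188, 187, 188, 188, 190, 191, 194, 197, 201]
tcp [ 0.4323 -0.1909  0.1427] offset [-0.0003 -0.0016] r 0.0291 w 0.057 -> move units to arbor [2.49 4.31]
```

Call:
carry_out:
  commands: [0.5,0.87,0,0,1,0.5,0.87,0,0,1,0.5,0.87,0,0,1,0.5,0.87,0,0,1,0.49,0.86,0,0,1,0,0,-0.5,0,1,0,0,0,0,1,0,0,0,0,1]

```text
time_s: 15.65
tcp_pos: [0.5317, -0.0178, 0.1227]
eef_rot: [179.8, -0.1, -90.0]
contact_force: [-0.4, 0.7, 0.1]
gripper_width: 0.0565
```

```bash
python3 -c "
from h import *
held(-.0237+.0056)"
```

```text
tcp [ 0.5317 -0.0178  0.1227] offset [-0.0005 -0.0339] r 0.013 w 0.0565 -> move units to arbor [0.01 0.79]
```

Call:
carry_out:
  commands: [0,0,-0.3,0,1,0,0,-0.3,0,1,0,0,0,0,1]

```text
time_s: 16.0
tcp_pos: [0.5313, -0.0181, 0.0979]
eef_rot: [179.8, -0.0, -90.1]
contact_force: [-0.8, -0.7, -1.2]
gripper_width: 0.0564
```

Call:
carry_out:
  commands: [0,0,-0.3,0,1,0,0,-0.3,0,1,0,0,-0.2,0,1,0,0,0,0,1]

```text
time_s: 16.4
tcp_pos: [0.5318, -0.0176, 0.0661]
eef_rot: [179.8, -0.0, -90.0]
contact_force: [0.6, -0.7, 0.4]
gripper_width: 0.0568
```

Call:
carry_out:
  commands: [0,0,-0.15,0,1,0,0,-0.1,0,1,0,0,0,0,1]

```text
time_s: 16.7
tcp_pos: [0.5325, -0.0174, 0.0573]
eef_rot: [180.0, -0.0, -90.0]
contact_force: [-0.6, 0.7, -0.8]
gripper_width: 0.0569
```

Call:
carry_out:
  commands: [0,0,-0.08,0,1,0,0,0,0,1,0,0,0,0,-1,0,0,0,0,-1,0,0,0,0,-1,0,0,0,0,-1,0,0,0,0,-1]

```text
time_s: 17.4
tcp_pos: [0.5328, -0.0174, 0.0546]
eef_rot: [-180.0, 0.0, -90.0]
contact_force: [-0.2, -0.0, 0.1]
gripper_width: 0.0867
```

Call:
carry_out:
  commands: [0,0,1,0,-1,0,0,1,0,-1,0,0,1,0,-1,0,0,0.6,0,-1,0,0.75,0,0,-1,0,0.75,0,0,-1,0,0,0,0,-1,0,0,0,0,-1]

```text
time_s: 18.2
tcp_pos: [0.5326, 0.0431, 0.1985]
eef_rot: [180.0, 0.0, -89.9]
contact_force: [-0.5, -0.8, -0.1]
gripper_width: 0.0874
```

Run:
```python
from h import *
d=cap("wrist"); s=d["s"]; print(s["tcp_pos"],s["gripper_width"],s["contact_force"])
cv2.imwrite("pics/w6.png",cv2.resize(d["frame"][40:220,140:380,::-1],None,fx=3,fy=3,interpolation=cv2.INTER_CUBIC))
E(d,dark(d),.0376,(.532,-.02))
```

```text
[0.53259634 0.04306435 0.19853403] 0.08740985740517589 [-0.46100697 -0.84474736 -0.10802094]
[(array([ 0.5319, -0.0205]), 0.0357, 206, 0.0003)]
```

View pics/w6.png

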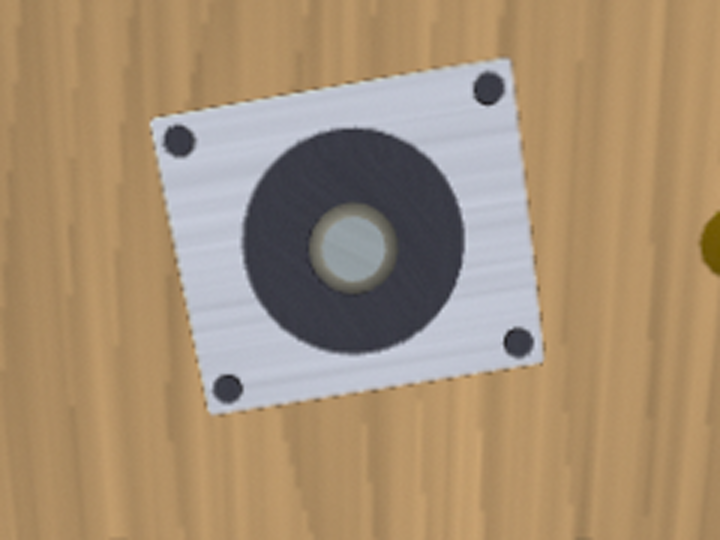

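Picture 8: dark washer on dark pedestal, so it's hard to tell apart. I'll check numerically with a radial profile and edges.

Run:
```python
from h import *
d=cap("wrist"); g=cv2.cvtColor(d["frame"],cv2.COLOR_RGB2GRAY).astype(float)
th=np.linspace(0,2*np.pi,180)
for z in (.030,.0376):
  out=[]
  for rr in np.arange(.010,.046,.001):
    P=np.c_[.532+rr*np.cos(th),-.020+rr*np.sin(th),np.full(180,z)]
    uv=pix(d,P).astype(np.float32); v=cv2.remap(g.astype(np.float32),uv[:,0:1],uv[:,1:2],cv2.INTER_LINEAR); out.append(round(float(v.mean()),0))
  print(z,out)
```

```text
0.03 [145.0, 135.0, 121.0, 105.0, 90.0, 75.0, 65.0, 59.0, 60.0, 60.0, 60.0, 60.0, 60.0, 60.0, 60.0, 60.0, 60.0, 60.0, 60.0, 60.0, 60.0, 60.0, 60.0, 60.0, 60.0, 60.0, 61.0, 73.0, 131.0, 187.0, 196.0, 196.0, 195.0, 195.0, 195.0, 195.0]
0.0376 [144.0, 132.0, 116.0, 100.0, 84.0, 70.0, 61.0, 59.0, 60.0, 60.0, 60.0, 60.0, 60.0, 60.0, 60.0, 60.0, 60.0, 60.0, 60.0, 60.0, 60.0, 60.0, 60.0, 60.0, 60.0, 61.0, 72.0, 127.0, 185.0, 196.0, 196.0, 195.0, 195.0, 195.0, 195.0, 195.0]
```

Run:
```python
from h import *
d=cap("wrist"); s=cap("side"); t=cap("top")
u,v=pix(s,[.532,-.02,.05])[0].astype(int); a=cv2.resize(s["frame"][v-45:v+45,u-60:u+60],(400,300),interpolation=cv2.INTER_CUBIC)
b=cv2.resize(np.load("side0.npy")[v-45:v+45,u-60:u+60],(400,300),interpolation=cv2.INTER_CUBIC)
x=np.vstack([np.hstack([a,b]),np.hstack([cv2.resize(d["frame"],(400,300)),cv2.resize(t["frame"],(400,300))])])
x=cv2.LUT(x,(255*(np.arange(256)/255)**.6).astype(np.uint8))
cv2.imwrite("pics/m7.png",x[:,:,::-1])
```

```text
(no output)
```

View pics/m7.png

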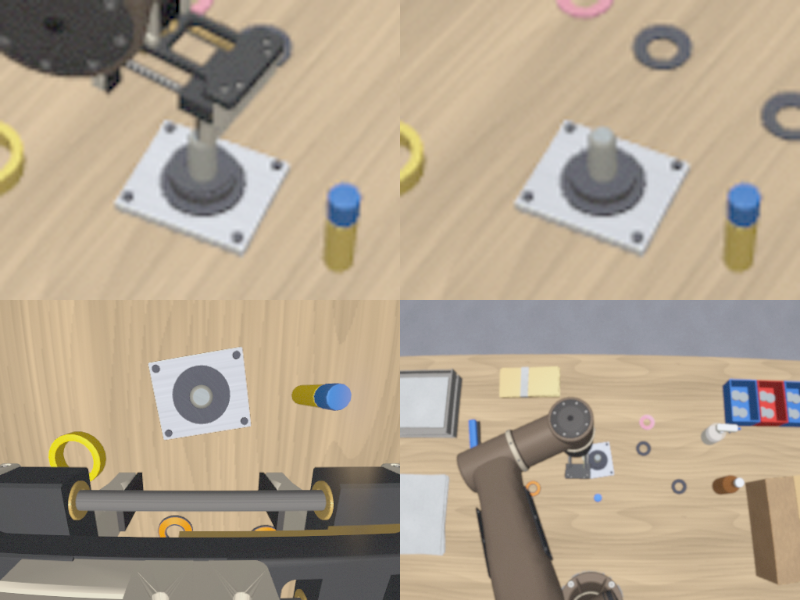

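Picture 9: in the side view the pedestal's collar is now thicker, so the washer is on the arbor, and it isn't anywhere else. Next are the crowned-up washers on the left.

Call:
carry_out:
  commands: [-0.11,0.96,0,0,-1,-0.11,0.96,0,0,-1,-0.11,0.96,0,0,-1,-0.11,0.96,0,0,-1,-0.11,0.96,0,0,-1,-0.11,0.96,0,0,-1,0,0,0,0,-1,0,0,0,0,-1]

```text
time_s: 19.25
tcp_pos: [0.5062, 0.2733, 0.1981]
eef_rot: [180.0, -0.0, -89.9]
contact_force: [0.9, 0.3, 0.4]
gripper_width: 0.0876
```

Run:
```python
from h import *
d=cap("wrist"); s=d["s"]; print(s["tcp_pos"])
h=hsv(d);print(h[135,200:300:10])
for p in ((.574,.204),(.438,.204)):
  print(pix(d,[*p,.004])); E(d,orange(d)|dark(d),.002,p)
```

```text
[0.50617444 0.27334445 0.19806904]
[[ 15 245 221]
 [ 15 239 221]
 [ 17 111 173]
 [ 17 111 181]
 [ 17 111 180]
 [ 17 111 188]
 [ 17 111 182]
 [ 17 110 174]
 [ 17 110 188]
 [ 17 111 186]]
[[195.65540733 115.02076905]]
[(array([0.5765, 0.2056]), 0.0163, 158, 0.0005)]
[[317.78244529 115.21236246]]
[(array([0.4214, 0.2252]), 0.0162, 153, 0.0005), (array([0.4237, 0.2247]), 0.0283, 42, 0.0003)]
```

```bash
sed -i 's/h\[...,0\]<12/h[...,0]<16/' h.py
python3 - <<'E'
from h import *
d=cap("wrist"); s=d["s"]; print(s["tcp_pos"])
for p in ((.576,.205),(.421,.225)):
  E(d,orange(d)|dark(d),.003,p)
cv2.imwrite("pics/w8.png",d["frame"][:,:,::-1])
E
```

```text
[0.50624406 0.27257134 0.1981982 ]
[(array([0.5726, 0.21  ]), 0.0216, 275, 0.0035), (array([0.5727, 0.2022]), 0.0236, 42, 0.0005)]
[(array([0.4236, 0.2233]), 0.0138, 28, 0.0002), (array([0.431 , 0.2213]), 0.0206, 32, 0.0003), (array([0.4196, 0.2266]), 0.0229, 274, 0.0052)]
```

View pics/w8.png

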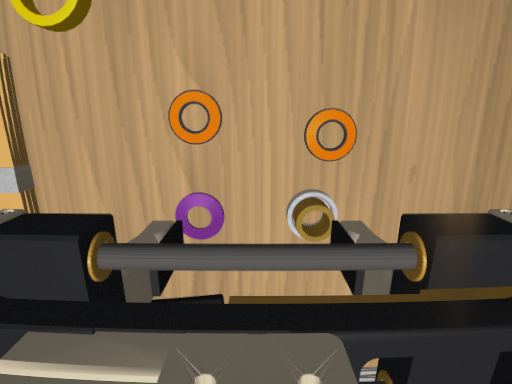

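Picture 10: orange washers at (195,117) and (331,134); the second has been knocked aside from where it lay. I'll widen the mask.

```bash
sed -i 's/h\[...,0\]<16)&(h\[...,1\]>180)/h[...,0]<20)\&(h[...,1]>185)/' h.py
python3 - <<'E'
from h import *
d=cap("wrist"); s=d["s"]; print(s["tcp_pos"])
m=cv2.morphologyEx((orange(d)|dark(d)).astype(np.uint8),cv2.MORPH_CLOSE,np.ones((3,3)))
for p in ((.576,.205),(.421,.225)): E(d,m,.003,p)
E
```

```text
[0.50635446 0.27215061 0.19832783]
[(array([0.5753, 0.2056]), 0.0283, 151, 0.0006)]
[(array([0.4231, 0.2249]), 0.0285, 145, 0.0006)]
```

Call:
carry_out:
  commands: [0.86,-0.83,0,0,-1,0.86,-0.83,0,0,-1,0,0,-1,0,-1,0,0,-1,0,-1,0,0,-1,0,-1,0,0,-1,0,-1,0,0,0,0,-1,0,0,0,0,-1]

```text
time_s: 20.2
tcp_pos: [0.5754, 0.2057, 0.039]
eef_rot: [180.0, -0.1, -90.0]
contact_force: [0.4, 0.7, 0.7]
gripper_width: 0.0876
```

Call:
carry_out:
  commands: [0,0,-0.4,0,-1,0,0,0,0,-1]

```text
time_s: 20.4
tcp_pos: [0.5757, 0.2067, 0.0239]
eef_rot: [-179.9, 0.1, -90.0]
contact_force: [-0.7, -1.0, 0.5]
gripper_width: 0.0881
```

Call:
carry_out:
  commands: [0,0,0,0,1,0,0,0,0,1,0,0,0,0,1,0,0,0,0,1,0,0,0,0,1,0,0,0,0,1]

```text
time_s: 21.0
tcp_pos: [0.5755, 0.2069, 0.0233]
eef_rot: [-180.0, 0.0, -90.0]
contact_force: [-1.1, -1.4, 5.6]
gripper_width: 0.0583
```

Call:
carry_out:
  commands: [0,0,0.5,0,1,0,0,1,0,1,0,0,1,0,1,0,0,0.5,0,1,0,0,0,0,1,0,0,0,0,1]

```text
time_s: 21.6
tcp_pos: [0.5749, 0.2066, 0.1425]
eef_rot: [-180.0, 0.0, -90.0]
contact_force: [-0.4, -0.0, -0.6]
gripper_width: 0.0585
```

```bash
python3 -c "
from h import *
held(-.023+.002,'o')
d=cap('wrist');print(d['s']['contact_force'])"
```

```text
tcp [0.5749 0.2066 0.1425] offset [-0.0003 -0.0026] r 0.0289 w 0.0585 -> move units to arbor [-1.07 -5.6 ]
[-0.68571171 -0.57294215 -0.94833897]
```

Call:
carry_out:
  commands: [-0.18,-0.94,0,0,1,-0.18,-0.94,0,0,1,-0.18,-0.94,0,0,1,-0.18,-0.94,0,0,1,-0.18,-0.94,0,0,1,-0.17,-0.92,0,0,1,0,0,-0.5,0,1,0,0,0,0,1]

```text
time_s: 22.5
tcp_pos: [0.53, -0.0197, 0.1196]
eef_rot: [179.7, -0.1, -90.1]
contact_force: [0.4, -0.6, -1.5]
gripper_width: 0.0585
```

Call:
carry_out:
  commands: [0,0,-0.3,0,1,0,0,-0.3,0,1,0,0,0,0,1]

```text
time_s: 22.8
tcp_pos: [0.5312, -0.0178, 0.0964]
eef_rot: [179.8, -0.0, -90.0]
contact_force: [0.3, -0.4, -0.3]
gripper_width: 0.0585
```

Call:
carry_out:
  commands: [0,0,-0.3,0,1,0,0,-0.3,0,1,0,0,0,0,1]

```text
time_s: 23.1
tcp_pos: [0.5311, -0.0183, 0.0726]
eef_rot: [179.8, -0.0, -90.0]
contact_force: [0.4, 1.1, -0.0]
gripper_width: 0.0583
```

Continue to about 0.062, release, and rise.

Call:
carry_out:
  commands: [0,0,-0.15,0,1,0,0,-0.11,0,1,0,0,0,0,1]

```text
time_s: 23.4
tcp_pos: [0.532, -0.0183, 0.0636]
eef_rot: [180.0, -0.0, -90.0]
contact_force: [0.6, -0.3, -1.2]
gripper_width: 0.0582
```

Call:
carry_out:
  commands: [0,0,0,0,-1,0,0,0,0,-1,0,0,0,0,-1,0,0,0,0,-1,0,0,0,0,-1]

```text
time_s: 23.9
tcp_pos: [0.5324, -0.0182, 0.0643]
eef_rot: [-180.0, 0.0, -90.0]
contact_force: [-0.4, 0.0, 0.1]
gripper_width: 0.0868
```

Call:
carry_out:
  commands: [0,0,1,0,-1,0,0,1,0,-1,0,0,1,0,-1,0,0,0.4,0,-1,0,0.75,0,0,-1,0,0.75,0,0,-1,0,0,0,0,-1,0,0,0,0,-1]

```text
time_s: 24.7
tcp_pos: [0.5322, 0.0423, 0.2001]
eef_rot: [180.0, -0.0, -89.9]
contact_force: [0.9, 1.0, 0.2]
gripper_width: 0.0877
```

Run:
```python
from h import *
d=cap("wrist"); s=d["s"]; print(s["tcp_pos"],s["gripper_width"],s["contact_force"])
m=cv2.morphologyEx(orange(d).astype(np.uint8),cv2.MORPH_CLOSE,np.ones((3,3)))
E(d,m,.042,(.532,-.02))
```

```text
[0.53219159 0.04228779 0.20014956] 0.08770347400075648 [0.86035795 1.00773955 0.20496863]
[(array([ 0.5324, -0.0196]), 0.028, 162, 0.0003)]
```

Call:
carry_out:
  commands: [0.24,-0.85,0,0,-0.64,0.24,-0.85,0,0,-0.64,0.24,-0.85,0,0,-0.64,0.24,-0.85,0,0,-0.64,0.24,-0.85,0,0,-0.64,0,0,0,0,-0.64,0,0,0,0,-0.64]

```text
time_s: 25.45
tcp_pos: [0.5798, -0.1298, 0.1995]
eef_rot: [179.9, -0.0, -90.2]
contact_force: [0.6, 0.0, -0.3]
gripper_width: 0.0719
```

Run:
```python
from h import *
d=cap("wrist"); s=d["s"]; print(s["tcp_pos"],s["gripper_width"])
for b in blob(d,dark(d),.0076,np.array((.58,-.2)),.06): print(b, ((b[0]-s["tcp_pos"][:2])/.04).round(2))
```

```text
[ 0.57981776 -0.12979956  0.19954757] 0.07194167522394761
(array([ 0.5801, -0.198 ]), 0.0286, 151, 0.0003) [ 0.01 -1.71]
```

Call:
carry_out:
  commands: [0,-0.86,0,0,-0.64,0,-0.86,0,0,-0.64,0,0,-1,0,-0.64,0,0,-1,0,-0.64,0,0,-1,0,-0.64,0,0,-1,0,-0.64,0,0,-0.39,0,-0.64,0,0,0,0,-0.64]

```text
time_s: 26.3
tcp_pos: [0.5792, -0.1959, 0.0238]
eef_rot: [179.8, -0.0, -89.9]
contact_force: [-0.1, -0.6, 0.0]
gripper_width: 0.0718
```

Call:
carry_out:
  commands: [0,0,0,0,1,0,0,0,0,1,0,0,0,0,1,0,0,0,0,1,0,0,0,0,1,0,0,0,0,1]

```text
time_s: 26.9
tcp_pos: [0.5805, -0.1969, 0.0248]
eef_rot: [-180.0, 0.0, -90.0]
contact_force: [-0.2, 1.9, 2.9]
gripper_width: 0.0566
```

Call:
carry_out:
  commands: [0,0,0.5,0,1,0,0,1,0,1,0,0,1,0,1,0,0,0.5,0,1,0,0,0,0,1,0,0,0,0,1]

```text
time_s: 27.5
tcp_pos: [0.5801, -0.197, 0.1445]
eef_rot: [-180.0, 0.0, -90.0]
contact_force: [-1.4, -0.6, -1.5]
gripper_width: 0.0565
```

```bash
python3 -c "
from h import *
held(-.0237+.0056)"
```

```text
tcp [ 0.5801 -0.197   0.1445] offset [-0.0003 -0.0027] r 0.029 w 0.0565 -> move units to arbor [-1.2   4.49]
```

Call:
carry_out:
  commands: [-0.24,0.9,0,0,1,-0.24,0.9,0,0,1,-0.24,0.9,0,0,1,-0.24,0.9,0,0,1,-0.24,0.87,0,0,1,0,0,-0.5,0,1,0,0,0,0,1]

```text
time_s: 28.25
tcp_pos: [0.5299, -0.0177, 0.1215]
eef_rot: [179.7, -0.1, -89.9]
contact_force: [-0.9, -1.3, -1.3]
gripper_width: 0.0571
```

Call:
carry_out:
  commands: [0,0,-0.3,0,1,0,0,-0.3,0,1,0,0,0,0,1]

```text
time_s: 28.55
tcp_pos: [0.5311, -0.0192, 0.0983]
eef_rot: [179.8, -0.0, -90.1]
contact_force: [0.2, 0.1, 0.2]
gripper_width: 0.0568
```

Call:
carry_out:
  commands: [0,0,-0.3,0,1,0,0,-0.3,0,1,0,0,0,0,1]

```text
time_s: 28.85
tcp_pos: [0.5311, -0.0187, 0.0746]
eef_rot: [179.8, -0.0, -90.0]
contact_force: [-1.3, -1.1, -0.9]
gripper_width: 0.057
```

Call:
carry_out:
  commands: [0,0,-0.06,0,1,0,0,0,0,1]

```text
time_s: 29.05
tcp_pos: [0.5324, -0.0182, 0.0741]
eef_rot: [180.0, -0.0, -90.0]
contact_force: [0.3, -0.2, -0.4]
gripper_width: 0.057
```

Call:
carry_out:
  commands: [0,0,0,0,-1,0,0,0,0,-1,0,0,0,0,-1,0,0,0,0,-1,0,0,0,0,-1]

```text
time_s: 29.55
tcp_pos: [0.5324, -0.0181, 0.0743]
eef_rot: [-180.0, 0.0, -90.0]
contact_force: [0.2, -0.2, -0.4]
gripper_width: 0.0866
```

Call:
carry_out:
  commands: [0,0,1,0,-1,0,0,1,0,-1,0,0,1,0,-1,0,0,0.15,0,-1,0,0.75,0,0,-1,0,0.75,0,0,-1,0,0,0,0,-1,0,0,0,0,-1]

```text
time_s: 30.35
tcp_pos: [0.5322, 0.0423, 0.1999]
eef_rot: [180.0, -0.0, -89.9]
contact_force: [0.7, 0.3, -1.5]
gripper_width: 0.0877
```

Run:
```python
from h import *
d=cap("wrist"); s=d["s"]; print(s["tcp_pos"],s["gripper_width"],s["contact_force"])
E(d,dark(d),.0528,(.532,-.02)); m=cv2.morphologyEx(orange(d).astype(np.uint8),cv2.MORPH_CLOSE,np.ones((3,3))); E(d,m,.042,(.532,-.02))
h=hsv(d);u,v=pix(d,[.532,-.02,.05])[0].astype(int);print(h[v,u-50:u+50:5,2],h[v-50:v+50:5,u,2])
t=cap("side"); u,v=pix(t,[.532,-.02,.05])[0].astype(int); cv2.imwrite("pics/s9.png",np.hstack([cv2.resize(t["frame"][v-45:v+45,u-60:u+60,::-1],(400,300)),cv2.resize(d["frame"][40:220,140:380,::-1],(400,300))]))
```

```text
[0.53216133 0.04225431 0.19987197] 0.08766136116974722 [ 0.71030476  0.30803522 -1.50051919]
[(array([ 0.5319, -0.0209]), 0.0339, 202, 0.0003)]
[]
[210 214 212  80  70  67  67  50 135 160 164 166 161  77  69  70  70  68
 211 208] [204 206 212  68  70  68  69  61 128 160 164 160 163  88  70  66  68  68
 205 208]
```

View pics/s9.png

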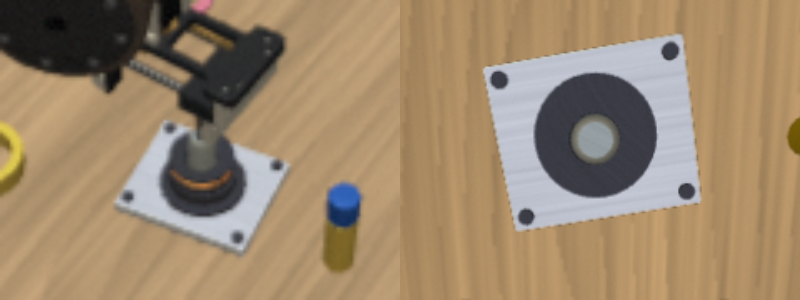

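Picture 11: the stack is straight, with dark over the orange band over dark. Next is the second orange washer.

Call:
carry_out:
  commands: [-0.39,0.9,0,0,-1,-0.39,0.9,0,0,-1,-0.39,0.9,0,0,-1,-0.39,0.9,0,0,-1,-0.39,0.9,0,0,-1,-0.39,0.9,0,0,-1,-0.39,0.9,0,0,-1,0,0,0,0,-1]

```text
time_s: 31.25
tcp_pos: [0.4224, 0.2965, 0.2001]
eef_rot: [-180.0, 0.0, -89.9]
contact_force: [-0.1, 0.1, -0.1]
gripper_width: 0.0876
```

Run:
```python
from h import *
d=cap("wrist"); s=d["s"]; print(s["tcp_pos"],s["gripper_width"])
m=cv2.morphologyEx((orange(d)|dark(d)).astype(np.uint8),cv2.MORPH_CLOSE,np.ones((3,3)))
for b in blob(d,m,.003,np.array((.423,.225)),.06): print(b, ((b[0]-s["tcp_pos"][:2])/.04).round(2))
```

```text
[0.42240971 0.29651097 0.20010185] 0.08755798316599951
(array([0.422 , 0.2249]), 0.0282, 149, 0.0005) [-0.01 -1.79]
```

Call:
carry_out:
  commands: [0,-0.91,0,0,-1,0,-0.91,0,0,-1,0,0,-1,0,-1,0,0,-1,0,-1,0,0,-1,0,-1,0,0,-1,0,-1,0,0,-0.41,0,-1,0,0,0,0,-1]

```text
time_s: 32.1
tcp_pos: [0.4227, 0.2186, 0.023]
eef_rot: [179.9, -0.2, -90.1]
contact_force: [0.4, -0.2, -0.2]
gripper_width: 0.0876
```

Call:
carry_out:
  commands: [0,0,0,0,1,0,0,0,0,1,0,0,0,0,1,0,0,0,0,1,0,0,0,0,1,0,0,0,0,1]

```text
time_s: 32.7
tcp_pos: [0.4232, 0.221, 0.0238]
eef_rot: [-180.0, 0.0, -90.0]
contact_force: [0.1, -1.0, 0.4]
gripper_width: 0.0574
```

Call:
carry_out:
  commands: [0,0,0.5,0,1,0,0,1,0,1,0,0,1,0,1,0,0,0.5,0,1,0,0,0,0,1,0,0,0,0,1]

```text
time_s: 33.3
tcp_pos: [0.4229, 0.221, 0.1438]
eef_rot: [-180.0, 0.1, -90.0]
contact_force: [0.1, -0.3, -1.0]
gripper_width: 0.0576
```

```bash
python3 -c "
from h import *
held(-.023+.002,'o')"
```

```text
tcp [0.4229 0.221  0.1438] offset [-0.0002  0.0029] r 0.0288 w 0.0576 -> move units to arbor [ 2.73 -6.1 ]
```

Call:
carry_out:
  commands: [0.39,-0.88,0,0,1,0.39,-0.88,0,0,1,0.39,-0.88,0,0,1,0.39,-0.88,0,0,1,0.39,-0.88,0,0,1,0.39,-0.87,0,0,1,0.39,-0.85,0,0,1,0,0,0,0,1]

```text
time_s: 34.15
tcp_pos: [0.5326, -0.0272, 0.1416]
eef_rot: [179.8, -0.1, -90.2]
contact_force: [0.4, 0.4, -0.9]
gripper_width: 0.0574
```

Call:
carry_out:
  commands: [0,0,-0.5,0,1,0,0,-0.3,0,1,0,0,-0.3,0,1,0,0,0,0,1]

```text
time_s: 34.55
tcp_pos: [0.5308, -0.0237, 0.0975]
eef_rot: [179.8, -0.1, -90.0]
contact_force: [-0.8, -0.4, -0.8]
gripper_width: 0.0578
```

Call:
carry_out:
  commands: [0,0,-0.25,0,1,0,0,-0.25,0,1,0,0,0,0,1,0,0,0,0,1]

```text
time_s: 34.95
tcp_pos: [0.5323, -0.0237, 0.0796]
eef_rot: [180.0, -0.0, -90.0]
contact_force: [1.5, 0.0, -0.8]
gripper_width: 0.0574
```

Call:
carry_out:
  commands: [0,0,0,0,-1,0,0,0,0,-1,0,0,0,0,-1,0,0,0,0,-1,0,0,0,0,-1]

```text
time_s: 35.45
tcp_pos: [0.5324, -0.0238, 0.0799]
eef_rot: [-180.0, 0.0, -90.0]
contact_force: [0.7, 0.9, -0.2]
gripper_width: 0.0868
```

Call:
carry_out:
  commands: [0,0,1,0,-1,0,0,1,0,-1,0,0,1,0,-1,0,0.83,0,0,-1,0,0.83,0,0,-1,0,0,0,0,-1,0,0,0,0,-1]

```text
time_s: 36.15
tcp_pos: [0.5322, 0.0432, 0.1998]
eef_rot: [180.0, 0.0, -89.9]
contact_force: [-0.6, -1.0, 0.6]
gripper_width: 0.0877
```

Run:
```python
from h import *
d=cap("wrist"); s=d["s"]; print(s["tcp_pos"],s["gripper_width"])
m=cv2.morphologyEx(orange(d).astype(np.uint8),cv2.MORPH_CLOSE,np.ones((3,3)))
E(d,m,.0572,(.532,-.02))
```

```text
[0.5321907  0.04319308 0.19975926] 0.08774036795435496
[(array([ 0.5328, -0.0192]), 0.028, 170, 0.0003)]
```

Call:
carry_out:
  commands: [-0.28,-0.9,0,0,-1,-0.28,-0.9,0,0,-1,-0.28,-0.9,0,0,-1,-0.28,-0.9,0,0,-1,-0.28,-0.9,0,0,-1,-0.28,-0.9,0,0,-1,-0.28,-0.9,0,0,-1,-0.28,-0.9,0,0,-1]

```text
time_s: 37.0
tcp_pos: [0.4415, -0.2475, 0.1997]
eef_rot: [180.0, -0.0, -90.0]
contact_force: [1.8, -0.1, -0.3]
gripper_width: 0.0876
```

Call:
carry_out:
  commands: [-0.2,-0.5,0,0,-1,0,0,0,0,-1,0,0,0,0,-1]

```text
time_s: 37.3
tcp_pos: [0.434, -0.2663, 0.1995]
eef_rot: [180.0, 0.0, -90.1]
contact_force: [0.0, 0.0, -0.3]
gripper_width: 0.0874
```

Run:
```python
from h import *
d=cap("wrist"); s=d["s"]; print(s["tcp_pos"],s["gripper_width"])
for b in blob(d,dark(d),.0076,np.array((.434,-.334)),.07): print(b, ((b[0]-s["tcp_pos"][:2])/.04).round(2))
```

```text
[ 0.43397651 -0.26631294  0.1995044 ] 0.08739223230585437
(array([ 0.4331, -0.3327]), 0.0286, 149, 0.0003) [-0.02 -1.66]
```

Call:
carry_out:
  commands: [-0.02,-0.83,0,0,-1,0,-0.83,0,0,-1,0,0,-1,0,-1,0,0,-1,0,-1,0,0,-1,0,-1,0,0,-1,0,-1,0,0,-0.39,0,-1,0,0,0,0,-1]

```text
time_s: 38.15
tcp_pos: [0.4333, -0.3307, 0.0234]
eef_rot: [179.8, 0.0, -89.9]
contact_force: [1.1, -0.1, 0.2]
gripper_width: 0.0875
```

Call:
carry_out:
  commands: [0,0,0,0,1,0,0,0,0,1,0,0,0,0,1,0,0,0,0,1,0,0,0,0,1,0,0,0,0,1]

```text
time_s: 38.75
tcp_pos: [0.4341, -0.3318, 0.0242]
eef_rot: [-180.0, -0.0, -90.0]
contact_force: [0.3, 1.0, 0.9]
gripper_width: 0.0587
```

Call:
carry_out:
  commands: [0,0,0.5,0,1,0,0,1,0,1,0,0,1,0,1,0,0,0.5,0,1,0,0,0,0,1,0,0,0,0,1]

```text
time_s: 39.35
tcp_pos: [0.4338, -0.3317, 0.1442]
eef_rot: [-180.0, 0.0, -90.0]
contact_force: [-0.3, -0.0, -0.9]
gripper_width: 0.059
```

```bash
python3 -c "
from h import *
held(-.0237+.0056)"
```

```text
tcp [ 0.4338 -0.3317  0.1442] offset [-0.0003 -0.0023] r 0.0289 w 0.059 -> move units to arbor [2.46 7.85]
```

Call:
carry_out:
  commands: [0.31,0.98,0,0,1,0.31,0.98,0,0,1,0.31,0.98,0,0,1,0.31,0.98,0,0,1,0.31,0.98,0,0,1,0.31,0.98,0,0,1,0.31,0.98,0,0,1,0.29,0.97,0,0,1]

```text
time_s: 40.2
tcp_pos: [0.5318, -0.0171, 0.1426]
eef_rot: [179.9, -0.0, -90.0]
contact_force: [0.8, -0.2, -0.9]
gripper_width: 0.0588
```

Call:
carry_out:
  commands: [0,0,0,0,1,0,0,-0.5,0,1,0,0,-0.3,0,1,0,0,-0.25,0,1,0,0,0,0,1,0,0,0,0,1]

```text
time_s: 40.8
tcp_pos: [0.5323, -0.0191, 0.1019]
eef_rot: [180.0, -0.0, -90.0]
contact_force: [0.7, -0.4, -0.0]
gripper_width: 0.0586
```

Call:
carry_out:
  commands: [0,0,-0.25,0,1,0,0,-0.12,0,1,0,0,0,0,1,0,0,0,0,1]

```text
time_s: 41.2
tcp_pos: [0.5323, -0.0186, 0.0873]
eef_rot: [180.0, -0.0, -90.0]
contact_force: [0.3, 0.0, -1.1]
gripper_width: 0.0585
```

Call:
carry_out:
  commands: [0,0,0,0,-1,0,0,0,0,-1,0,0,0,0,-1,0,0,0,0,-1,0,0,0,0,-1]

```text
time_s: 41.7
tcp_pos: [0.5324, -0.0185, 0.0874]
eef_rot: [-180.0, 0.0, -90.0]
contact_force: [0.2, 0.9, -0.2]
gripper_width: 0.0867
```

Call:
carry_out:
  commands: [0,0,1,0,-1,0,0,1,0,-1,0,0,0.8,0,-1,0,0.76,0,0,-1,0,0.76,0,0,-1,0,0,0,0,-1,0,0,0,0,-1]

```text
time_s: 42.4
tcp_pos: [0.5322, 0.0427, 0.1994]
eef_rot: [180.0, -0.0, -89.9]
contact_force: [-0.6, -0.3, 0.0]
gripper_width: 0.0878
```

Run:
```python
from h import *
d=cap("wrist"); s=d["s"]; print(s["tcp_pos"],s["gripper_width"])
E(d,dark(d),.068,(.532,-.02)); m=cv2.morphologyEx(orange(d).astype(np.uint8),cv2.MORPH_CLOSE,np.ones((3,3))); E(d,m,.0572,(.532,-.02))
t=cap("side"); u,v=pix(t,[.532,-.02,.05])[0].astype(int); cv2.imwrite("pics/s10.png",np.hstack([cv2.resize(t["frame"][v-45:v+45,u-60:u+60,::-1],(400,300)),cv2.resize(d["frame"][40:220,140:380,::-1],(400,300))]))
```

```text
[0.53221552 0.04269293 0.19935549] 0.08781427913085511
[(array([ 0.5319, -0.0212]), 0.032, 203, 0.0003)]
[]
```

View pics/s10.png

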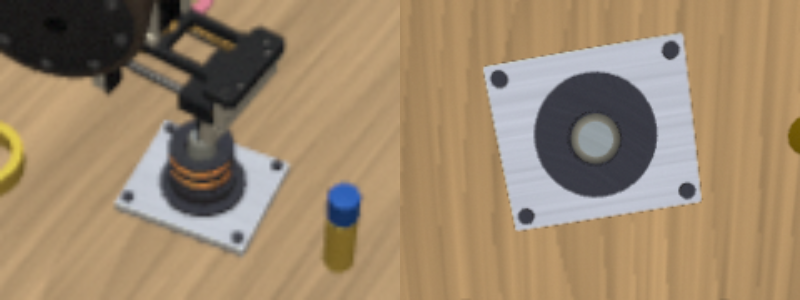

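Picture 12: all five washers are piled, dark/orange alternating, and straight. Now the plate with its bush; I'll also check for any washer left over.

Call:
carry_out:
  commands: [-0.25,0.95,0,0,-1,-0.25,0.95,0,0,-1,-0.25,0.95,0,0,-1,-0.25,0.95,0,0,-1,-0.25,0.95,0,0,-1,-0.25,0.95,0,0,-1,-0.25,0.95,0,0,-1,-0.25,0.95,0,0,-1]

```text
time_s: 43.3
tcp_pos: [0.4522, 0.3469, 0.1992]
eef_rot: [180.0, -0.0, -90.1]
contact_force: [0.4, -0.7, 0.8]
gripper_width: 0.0875
```

Call:
carry_out:
  commands: [-0.25,0.95,0,0,-1,0,0,0,0,-1,0,0,0,0,-1]
  grip_force: 45

```text
time_s: 43.6
tcp_pos: [0.4423, 0.3842, 0.1987]
eef_rot: [180.0, -0.1, -90.0]
contact_force: [0.6, 0.2, 0.4]
gripper_width: 0.0875
```

Run:
```python
from h import *
d=cap("wrist"); s=d["s"]; print(s["tcp_pos"],s["gripper_width"]); h=hsv(d)
for b in blob(d,(h[...,1]<40)&(h[...,2]>90),.016,np.array((.441,.3186)),.05)+blob(d,brass(d),.040,np.array((.441,.3186)),.05): print(b, ((b[0]-s["tcp_pos"][:2])/.04).round(2))
for n in ("top","side"):
    t=cap(n); print(n,[b for b in blob(t,orange(t),.003) if .015<b[1]<.035],[b for b in blob(t,dark(t),.006) if .022<b[1]<.035])
```

```text
[0.44227514 0.38417701 0.19870928] 0.08750539891341307
(array([0.4407, 0.3185]), 0.0291, 156, 0.0003) [-0.04 -1.64]
(array([0.4417, 0.3181]), 0.0204, 120, 0.0003) [-0.01 -1.65]
top [(array([ 0.829 , -0.7228]), 0.0233, 47, 0.0091)] [(array([ 0.4336, -0.4993]), 0.0291, 65, 0.007), (array([ 0.5328, -0.0226]), 0.0349, 67, 0.0008), (array([ 0.8487, -0.8495]), 0.0245, 51, 0.008)]
side [] []
```

Call:
carry_out:
  commands: [-0.04,-0.82,0,0,-1,0,-0.82,0,0,-1,0,0,-1,0,-1,0,0,-1,0,-1,0,0,-1,0,-1,0,0,-1,0,-1,0,0,-0.34,0,-1,0,0,0,0,-1]

```text
time_s: 44.55
tcp_pos: [0.4404, 0.3163, 0.0242]
eef_rot: [179.9, -0.2, -90.1]
contact_force: [0.9, 0.6, 0.4]
gripper_width: 0.0874
```

Call:
carry_out:
  commands: [0,0,0,0,1,0,0,0,0,1,0,0,0,0,1,0,0,0,0,1,0,0,0,0,1,0,0,0,0,1]
  grip_force: 45

```text
time_s: 45.15
tcp_pos: [0.4409, 0.3187, 0.0262]
eef_rot: [-180.0, 0.0, -90.0]
contact_force: [-0.4, -1.9, 5.2]
gripper_width: 0.0591
```

Call:
carry_out:
  commands: [0,0,0.4,0,1,0,0,0.6,0,1,0,0,1,0,1,0,0,1,0,1,0,0,0.5,0,1,0,0,0,0,1,0,0,0,0,1]

```text
time_s: 45.85
tcp_pos: [0.44, 0.3181, 0.1648]
eef_rot: [179.9, -0.0, -90.0]
contact_force: [-0.3, -1.2, -5.3]
gripper_width: 0.0594
```

Run:
```python
from h import *
d=cap("wrist"); s=d["s"]; print(s["tcp_pos"],s["gripper_width"],s["contact_force"])
h=hsv(d); m=((h[...,1]<45)&(h[...,2]>110))[165:245]
c=[(u,165+int(np.argmax(m[:,u]))) for u in range(228,288) if m[:,u].any()]
for dz in (.002,.008,.014):
    xy,rr=circ(ray(d,c,s["tcp_pos"][2]-.0245+dz)); print(dz,(xy-s["tcp_pos"][:2]).round(4),rr)
cv2.imwrite("pics/w11.png",d["frame"][:,:,::-1])
```

```text
[0.44000187 0.31813892 0.16475441] 0.059369194074884606 [-0.29384883 -1.16157607 -5.29866448]
0.002 [ 0.0021 -0.0036] 0.02576557718267311
0.008 [ 0.002  -0.0061] 0.024787323286882858
0.014 [ 0.002  -0.0086] 0.023809069391070973
```

View pics/w11.png

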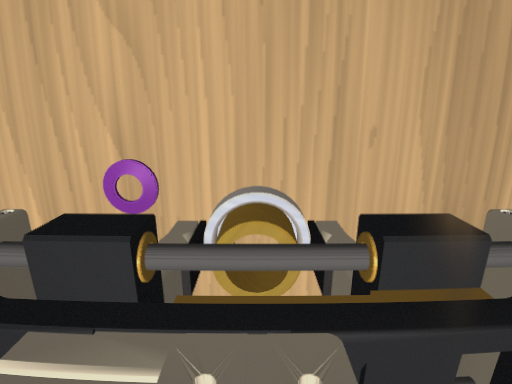

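Picture 13: the plate and bush are held together at (258,235), and the weight of about 5 N agrees. Now over to the arbor.

Call:
carry_out:
  commands: [0.26,-0.94,0,0,1,0.26,-0.94,0,0,1,0.26,-0.94,0,0,1,0.26,-0.94,0,0,1,0.26,-0.94,0,0,1,0.26,-0.94,0,0,1,0.26,-0.94,0,0,1,0.26,-0.94,0,0,1]

```text
time_s: 46.7
tcp_pos: [0.523, 0.016, 0.1636]
eef_rot: [179.8, -0.1, -90.0]
contact_force: [0.7, -0.1, -4.3]
gripper_width: 0.0591
```

Call:
carry_out:
  commands: [0.22,-0.94,0,0,1,0,0,-0.5,0,1,0,0,-0.4,0,1,0,0,0,0,1,0,0,0,0,1,0,0,0,0,1]

```text
time_s: 47.3
tcp_pos: [0.533, -0.0195, 0.1299]
eef_rot: [-180.0, -0.0, -90.0]
contact_force: [-0.3, -0.2, -3.6]
gripper_width: 0.0598
```

Call:
carry_out:
  commands: [-0.02,0,-0.25,0,1,0,0,-0.25,0,1,0,0,0,0,1,0,0,0,0,1]

```text
time_s: 47.7
tcp_pos: [0.5317, -0.0198, 0.1093]
eef_rot: [179.9, -0.0, -90.0]
contact_force: [0.2, 0.7, -5.1]
gripper_width: 0.0592
```

Call:
carry_out:
  commands: [0,0,-0.15,0,1,0,0,-0.1,0,1,0,0,0,0,1,0,0,0,0,1]

```text
time_s: 48.1
tcp_pos: [0.5319, -0.0198, 0.0996]
eef_rot: [180.0, -0.0, -90.0]
contact_force: [0.1, 0.0, -4.3]
gripper_width: 0.0592
```

Call:
carry_out:
  commands: [0,0,-0.08,0,1,0,0,0,0,1]

```text
time_s: 48.3
tcp_pos: [0.5318, -0.0198, 0.0963]
eef_rot: [180.0, -0.0, -90.0]
contact_force: [-0.9, -0.3, -4.4]
gripper_width: 0.0591
```

Call:
carry_out:
  commands: [0,0,-0.05,0,1,0,0,0,0,1]

```text
time_s: 48.5
tcp_pos: [0.5319, -0.0198, 0.0944]
eef_rot: [180.0, -0.0, -90.0]
contact_force: [-0.1, 0.6, -4.2]
gripper_width: 0.0594
```

Call:
carry_out:
  commands: [0,0,-0.03,0,1,0,0,0,0,1]

```text
time_s: 48.7
tcp_pos: [0.532, -0.0199, 0.094]
eef_rot: [-180.0, -0.0, -90.0]
contact_force: [-3.1, -0.2, 3.5]
gripper_width: 0.0591
```

Contact came at 0.094, exactly the height expected for a fully alternated 38 mm pile. Release and back off.

Call:
carry_out:
  commands: [0,0,0,0,-1,0,0,0,0,-1,0,0,0,0,-1,0,0,0,0,-1,0,0,0,0,-1,0,0,0,0,-1]

```text
time_s: 49.3
tcp_pos: [0.532, -0.0198, 0.0933]
eef_rot: [-180.0, -0.0, -90.0]
contact_force: [0.6, -0.1, -0.3]
gripper_width: 0.0872
```

Call:
carry_out:
  commands: [0,0,1,0,-1,0,0,1,0,-1,0,0,0.8,0,-1,0,0.78,0,0,-1,0,0.78,0,0,-1,0,0,0,0,-1,0,0,0,0,-1]

```text
time_s: 50.0
tcp_pos: [0.5318, 0.0431, 0.2053]
eef_rot: [180.0, -0.0, -89.9]
contact_force: [0.4, 0.1, -0.1]
gripper_width: 0.0873
```

Run:
```python
from h import *
d=cap("wrist"); s=d["s"]; print(s["tcp_pos"],s["gripper_width"],s["contact_force"]); h=hsv(d)
E(d,brass(d),.108,(.532,-.02)); E(d,brass(d),.098,(.532,-.02))
t=cap("side"); u,v=pix(t,[.532,-.02,.05])[0].astype(int); cv2.imwrite("pics/s12.png",np.hstack([cv2.resize(t["frame"][v-45:v+45,u-60:u+60,::-1],(400,300),interpolation=cv2.INTER_CUBIC),cv2.resize(d["frame"][40:220,140:380,::-1],(400,300))]))
```

```text
[0.53179582 0.04308592 0.20528064] 0.08733008064380278 [ 0.39328601  0.07907318 -0.10978074]
[(array([ 0.532 , -0.0207]), 0.0205, 150, 0.0002)]
[(array([ 0.532 , -0.0205]), 0.0214, 150, 0.0002)]
```

View pics/s12.png

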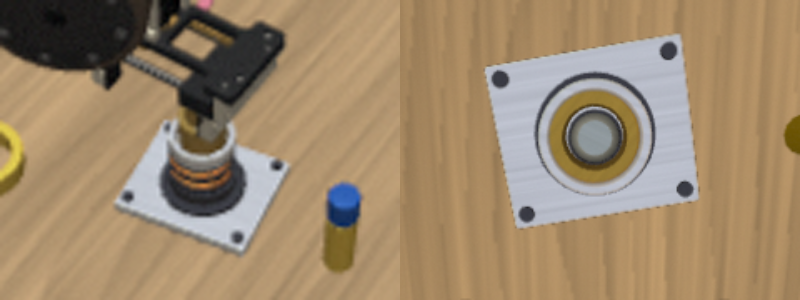

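Picture 14: the plate and bush are seated level and concentric over the pile. The bush rim radius at 0.108 m reads 20.5 mm, against 20.4 mm when it was home on the table.

```bash
python3 -c "
from plant import r
print(r.close_job())"
```

```text
the job is handed in; nothing more can be done
None
```

The spring pack is made up and the job is handed in at about 50 s; no verdict was reported.

**What I did:** I put the bush home in the plate's recess on the table. Then I piled all five washers present on the arbor: hollow-up, crowned-up, hollow-up, crowned-up, hollow-up. One crowned-up washer had been knocked aside, so I found it again before picking it up. Last, I lifted plate and bush together and seated them on the pile, bush upward. The pink and purple look-alikes were left alone, and I never moved the gripper against the bystanders.

**Final checks:**
- **Pile height:** the plate touched down at the height expected for a fully alternated 38 mm pile.
- **Bush home:** its rim measured 20.5 mm at the expected height, against 20.4 mm when it was home on the table. Both read about 1 mm under its true 21.5 mm.
- **Position:** the bush is within about 1 mm of the arbor axis, and the last pictures show the stack level and straight.
- **Leftovers:** I found no washer left on the table.
- **Forces:** the readings I saw stayed under about 6 N.

**Weak or failed checks:**
- The dark hollow-up washers could not be told from the dark pedestal in the overhead view. I confirmed them from the side view and the touchdown height instead.
- Three washers were released a few millimetres above their seats (about 3 to 4 mm).
- I did not measure the bystanders again at the end.

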